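# Cap a split bearing housing and hold it closed

## Task

Swing the small parts cupboard's door wide open (about square to the front) by its handle and leave it open, then take the bearing-housing cap from the tray on the inside of the door. Set the cap on the two dowels of the bearing base and press it down against the spring pins until the split faces meet; finish while still holding it pressed shut, without letting go. Leave the spray can, the spool and the cardboard nut box where they stand.

Things in the scene. Friction and masses are not known exactly. Their poses are not given: they have to be found in the camera images.
- cupboard: Parts cupboard fixed on the bench: grey floor, clear roof, sides and back, 200 deep (x) x 210 wide (y) x 197 high; origin at the centre of its underside. Its front faces its own -x and is closed by a grey door 12 thick, 204 wide, top edge 195 above the bench.
- cupboard_door (a joint): Door angle: 0 shut, grows to 1.8 rad. Upright hinge at the cupboard's front left (+y) edge; the free edge swings out to the cupboard's -x, then +y. No latch, light friction, stays where left. Inside it carries an open tray with 10 high lips, its floor 100 above the bench; the cap stands in it, its lug about 35 clear of the door's inner face.
- door_handle (a point): Grasp point on the door's pull, a dark round bar of 14 diameter: it leaves the outer face near the free edge, 125 above the bench, and 45 out turns upright to a free top 197 high. Point on the upright bar's axis, 175 high; pinch it from above, it can turn between the fingers. Axes turn with the door: x square to the door, towards its inside; y along the door to the hinge.
- door_hinge (a point): Point on the door's upright hinge axis, 100 above the bench; 174 along the door and 45 square to it from the handle bar. Axes turn with the door as for the handle.
- cap: Loose upper half of the aluminium split housing, 0.34-0.53 kg, in the door's tray, right way up, long axis along the door. 132 (x) x 44 (y) x 76 high; origin: centre of its underside (split face), z up. Feet 22 high with 14 diameter through holes at x = -52, +52; arch of 42 radius; on top a lug 34 (x) x 30 (y), from 42 to 76 high, to grasp. Fits either way round.
- base: Lower half, aluminium, fixed on the bench: foot plate 190 (x) x 50 (y) x 14, split face 50 high, a steel bearing in its bore standing 26 above the split face. Origin: centre of its underside, x along its length, z up. Two upright steel dowels of 12 diameter at x = -52, +52, straight for 14 above the split face, tapering to a 5 diameter tip 22 above it.
- base_seat (a point): Centre of the base's split face, 50 above the bench; axes as the base. With the housing closed the cap's origin lies here, its x along this x either way round.
- spring_pins (a joint): How far the four brass spring pins (7 diameter, beside the dowels, in the base's split face) are pushed down, m. At 0 they stand 5 mm above the split face; they need 7 N to start moving and 15 N at 5 mm (0.005), when the split faces meet. The cap's own weight does not move them, and they lift it again if it is let go.
- spray_can: Bystander: white spray can, 54 diameter x 170 high; origin at the centre of its underside.
- spool: Bystander: black spool, 90 diameter x 60 high; origin at the centre of its underside.
- nut_box: Bystander: open cardboard box, 120 x 160 x 70 high; origin at the centre of its underside.
Things that resemble listed ones, but are neither listed nor needed, are in the scene too. What is shaped like the base but blue, orange or purple is not meant.

How it is judged (in metres and radians):
On the way, in this order (a step that is already met when the one before it is completed fails the run):
1. the cupboard door is swung open at least 1.2 rad (value of joint cupboard_door above 1.2 rad), for 0.2 s.
2. the cap is lifted out of the door tray (height (world z) of cap above 0.115 m and contact force between cap and the fingers above 1 N), for 0.2 s.
At the end, for the whole second after the job is handed in: Cap within 2.5 mm and 0.04 rad of the base's seat, level to 0.04 rad, split faces within 1.5 mm, pins down over 3.5 mm, cap at rest, over 10 N between cap and base, fingers still on the cap with over 3 N, door open over 1.0 rad (horizontal distance between cap and base_seat below 0.0025 m and z of cap in the frame of base_seat below 0.0015 m and angle between the x axis of cap and the x axis of base_seat, either way round below 0.04 rad and angle between cap's own z axis and vertical below 0.04 rad and value of joint spring_pins above 0.0035 m and contact force between cap and base above 10 N and contact force between cap and the fingers above 3 N and linear speed of cap below 0.02 m/s and value of joint cupboard_door above 1 rad); the arm keeps its last pose, push and grip.
It fails at once if the spray can is shoved about or knocked over (distance of spray_can from where it was at the start of the episode above 0.03 m or angle between spray_can's own z axis and vertical above 0.4 rad).
It fails at once if the spool is shoved about or knocked over (distance of spool from where it was at the start of the episode above 0.03 m or angle between spool's own z axis and vertical above 0.4 rad).
It fails at once if the cardboard nut box is shoved about or knocked over (distance of nut_box from where it was at the start of the episode above 0.03 m or angle between nut_box's own z axis and vertical above 0.4 rad).
It also fails if it takes over 54 s, if anything falls off the work surface, if the arm or the gripper's body presses on something with over 40 N, if the wrist force passes 120 N, or if a joint passes its speed limit or range.

## Robot

A 6-joint arm with a two-finger parallel gripper is mounted at the origin on the work surface. World frame = base frame: x ahead of the robot, y to its left, z up, the work surface at z = 0. Lengths are in mm, angles in rad, forces in N, time in s.
With the tool pointing down it reaches from about 300 to 750 mm from the base axis. Payload 8.5 kg.
Tool frame: the origin (TCP) lies on the centre line of the jaws, within the pads' length; the fingertips stand 14 mm ahead of it and the grasp point (between the pads) lies 5 mm behind it; z points along the fingers, y is the line along which they close (so a half turn about z gives the same grasp; the last joint's range is limited). The gripper opens to 88 mm and grips with 3 to 60 N. Pads are 18 mm wide; open, the fingers measure 123 mm over their backs; the gripper's body (75 mm by 187 mm) begins 45 mm behind the grasp point.
Start: joints at [1.032, 0.381, 1.297, -0, 1.464, -0.215], TCP at [174.985, 521.403, 252.748] pointing down, gripper open.
Joint ranges: [-3.11, 3.11], [-0.89, 2.33], [0.22, 2.48], [-1.42, 4.56], [0.17, 2.85], [-2.88, 2.88]. Speed limits (rad/s): [2.39, 2.39, 3.14, 3.14, 3.14, 3.14].

## Interface

Orientations are given as a unit quaternion [x, y, z, w].
In Python, from rig import manip, imaging, spotter gives the robot as it stands.
- The arm moves only by the shell command python3 -m crank 'ROWS' [FORCE]. ROWS is JSON, a list of rows, each a list of 7 numbers: the turn, a rotation vector about the tool's x, y, z in rad, then the shift along the tool's x, y, z in cm, then the finger opening in cm, from 0 to 8.81. In form: [[ax, ay, az, x, y, z, jaw], ...]. A call has 1 to 10 rows; each row shifts and turns the commanded pose from where the row before left it, along the tool's axes as they then stand; what a row does not reach is not made up. A row lasts 1/12 s, in which the tool goes at most 41.7 mm and 7.16 degrees, less where a joint would pass 70% of its speed; a pose out of reach is approached as far as the arm can. A call with a gripper value outside its range is refused whole. The fingers move at their own pace and stop on an object; FORCE is the grip in N (left out, the last holds). Time passes only in rows, so rows that do not move let the fingers close. It gives the time, the measured TCP pose, the force, the opening and the grip force at its end, in the units of the state.
- manip.observe(): the state, without advancing time (a new reading comes with each control period).
- imaging.grab_frame(name): name is "scene" or "top" or "wrist"; returns (picture, depth): 400x640x3 uint8, blue, green, red; 400x640 float32, mm along the optical axis (not along the pixel's ray), 0 where there is no reading.
- imaging.camera_model(name): a dict with "intrinsics" (3x3 intrinsics, pixels), "D" ([k1, k2, p1, p2, k3] as OpenCV has them; the pictures are not rectified), "position" and "rotation" of the camera in the world. Camera axes: x right, y down, z forward; pixel columns grow to the right and rows downward; lengths in mm; the calibration is good to about 2 mm. A picture is of the moment at which its call begins: read the wrist's pose just before it. camera_model takes no time and is no camera call; for the wrist camera it gives the pose at the moment of the call.
- manip.finish_job(): hands the job in; it is judged then, once.
Trained networks look in the newest picture that a camera, given by its name, has taken for a name from the list of things; names that differ only in an ending like _2 or _b are one class to them, and where a whole thing is asked for, a point or a joint stands for the part that bears it (a point fixed in the world has none). Each returns a list of dicts, best first, with "p" (0 to 1); they miss things now and then, are a little off and sometimes report something else, mostly with a low value. They report only what shows in the picture. A call takes as long as a camera call. They do not tell look-alikes from the thing itself.
- spotter.silhouettes(camera, thing): "mask" (400x640 bool, what is visible of it) and "point" ([column, row] in pixels, amid what is visible of it).
- spotter.spot_point(camera, thing): "point" ([column, row] in pixels: a listed point, or the origin of a listed thing).
The state is a dict: "time": time; "joints": joint angles; "qvel": joint speeds; "effort": joint torques, N m; "tool_pos": TCP position; "ee_rot": TCP orientation; "contact_force": force on the tool from outside, world axes, zero at the start; "wrist_torque": the same for the moment, N m; "gripper_width": finger opening in mm; "gripper_force": force on a finger pad.
Only numpy, scipy, OpenCV 4.12 (cv2) and the standard library are available. Lean on these libraries where they do the work, as an engineer would, in place of code of your own. Each camera call takes 0.05 s, during which the arm holds its last target. There are 200 camera calls.

## Working session

There is one attempt and no reset: what is moved stays moved. The work goes in short steps, Python scripts to look and compute and a shell command to move; the robot and the scene stay as the last step left them, time stands still between calls to the robot, and variables do not carry over. Pictures are saved under pics/ and viewed, at most 10 in all, crops included, and the job is handed in when it is done.

```bash
mkdir -p pics; ls; cat > h.py <<'E'
import numpy as np, cv2
from rig import manip, imaging, spotter
from scipy.spatial.transform import Rotation as R
def cam(n):
    c=imaging.camera_model(n); K=np.array(c["intrinsics"],float);D=np.array(c["D"],float)
    r=np.array(c["rotation"],float)
    if r.shape!=(3,3): r=R.from_quat(r.ravel()).as_matrix()
    return K,D,np.array(c["position"],float),r
def rays(n,px,c=None):
    K,D,p,r=c or cam(n)
    u=cv2.undistortPoints(np.array(px,float).reshape(-1,1,2),K,D).reshape(-1,2)
    return p,np.c_[u,np.ones(len(u))]@r.T
def at_z(n,px,z,c=None):
    p,d=rays(n,px,c); return p+d*((z-p[2])/d[:,2])[:,None]
def with_depth(n,px,dep,c=None):
    p,d=rays(n,px,c); q=np.round(np.array(px).reshape(-1,2)).astype(int)
    return p+d*dep[q[:,1],q[:,0]][:,None]
def proj(n,P,c=None):
    K,D,p,r=c or cam(n)
    x=(np.array(P,float).reshape(-1,3)-p)@r
    return cv2.projectPoints(x,np.zeros(3),np.zeros(3),K,D)[0].reshape(-1,2)
E
python3 - <<'E'
from h import *
np.set_printoptions(precision=1,suppress=True)
print(manip.observe())
for n in ["scene","top"]:
    im,d=imaging.grab_frame(n); cv2.imwrite(f"pics/{n}0.png",im); np.save(f"{n}d.npy",d)
    print(n,cam(n)[2],cam(n)[3].tolist())
    for t in ["door_handle","door_hinge","base_seat","base","cap","cupboard","spray_can","spool","nut_box"]:
        for o in spotter.spot_point(n,t)[:4]:
            z={"door_handle":175,"door_hinge":100,"base_seat":50,"cap":100}.get(t,0)
            print(t,round(o["p"],2),np.array(o["point"]),at_z(n,[o["point"]],z)[0])
E
```

```text
pics
{'time': 0.0, 'joints': array([ 1. ,  0.4,  1.3,  0. ,  1.5, -0.2]), 'qvel': array([-0.,  0., -0.,  0.,  0., -0.]), 'effort': array([  0. , -43.8, -22.5,   0.1,   0. ,  -0. ]), 'tool_pos': array([174.9, 521.2, 252.1]), 'ee_rot': array([ 0.2,  1. , -0. , -0. ]), 'contact_force': array([ 0.2,  0.2, -0.1]), 'wrist_torque': array([ 0., -0.,  0.]), 'gripper_force': 0.0, 'gripper_width': 88.06524026715114}
scene [1626.3  -20.9  904.4] [[-0.08721055963368936, 0.5840078959945381, -0.8070496240655912], [0.9960826256461162, 0.039232099503795526, -0.07924799842560176], [-0.014619205666472124, -0.8107993708585113, -0.5851415717936337]]
door_handle 0.7 [392.9 199.3] [598.8  86.9 175. ]
base_seat 0.92 [315.5 218.6] [ 529.9 -114.    50. ]
base_seat 0.91 [258.1 214.4] [ 521.9 -277.4   50. ]
base_seat 0.82 [203.5 173.9] [ 322.7 -489.8   50. ]
base_seat 0.63 [371.7 180.9] [329.   44.4  50. ]
base 0.92 [369.1 193.8] [327.5  39.1   0. ]
base 0.83 [316.1 233.7] [ 535.2 -112.3    0. ]
base 0.7 [276.2 182.6] [ 283.7 -262.5    0. ]
base 0.66 [204.4 186.2] [ 319.4 -494.7    0. ]
cupboard 0.61 [425.4 289
[... 570 characters left out ...]
80.5] [591.8 102.7 100. ]
base_seat 0.85 [330.7 209.4] [ 521.5 -116.5   50. ]
base_seat 0.81 [384.3 297.3] [ 288.9 -254.5   50. ]
base_seat 0.78 [394.3 205.1] [ 532.2 -288.5   50. ]
base_seat 0.76 [474.8 282.1] [ 326.4 -492.4   50. ]
base 0.94 [470.2 282.3] [ 324.8 -497.3    0. ]
base 0.73 [279.8 281.2] [330.1  24.9   0. ]
base 0.72 [389.4 208. ] [ 532.3 -282.4    0. ]
base 0.71 [329.7 213.2] [ 518.5 -113.7    0. ]
cap 0.69 [322.9 139.1] [703.2 -96.9 100. ]
spray_can 0.56 [324.  136.6] [745.  -98.5   0. ]
spool 0.71 [376.3 137.3] [ 741.5 -251.1    0. ]
spool 0.17 [248.8 176.4] [627.2 119.    0. ]
nut_box 0.96 [467.6 197.6] [ 560.7 -505.1    0. ]
nut_box 0.55 [322.8 139. ] [737.7 -95.    0. ]
```

View pics/scene0.png

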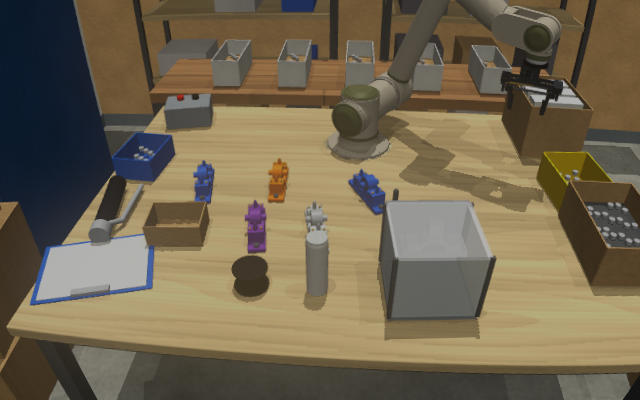

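View pics/top0.png

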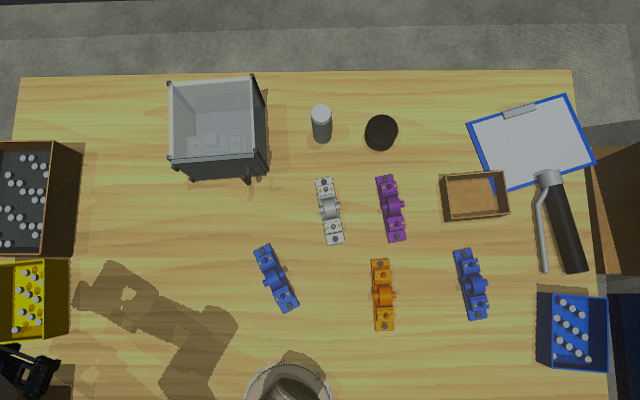

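The top picture shows candidates for the base: the grey one at (330,209), and blue (275,278) and (470,284), orange (382,293) and purple (391,208). Only the grey one has the right colour, so it is the one meant. The handle is at (246,177), at the free edge of the cupboard's grey door. The spray can (321,123) and spool (381,132) stand behind the base.

```bash
cat >> h.py <<'E'
np.set_printoptions(precision=3,suppress=True)
def delta(P,yaw=None):
    """shift (cm, tool axes) to world point P (mm) and turn about tool z so tool y has heading yaw (mod pi), tool assumed down"""
    s=manip.observe(); r=R.from_quat(s["ee_rot"]).as_matrix()
    print("t",round(s["time"],2),"pos",s["tool_pos"],"y-heading",np.arctan2(r[1,1],r[0,1]),"tilt",r[:,2], "j6",s["joints"][5])
    print("shift cm",(np.array(P)-s["tool_pos"])@r/10)
    if yaw is not None:
        h=np.arctan2(r[1,1],r[0,1]); dd=(yaw-h+np.pi/2)%np.pi-np.pi/2; print("az",-dd, "then world->tool")
E
python3 - <<'E'
from h import *
im=cv2.imread("pics/top0.png"); cv2.imwrite("pics/crop.png",cv2.resize(im[70:260,155:405],None,fx=3,fy=3,interpolation=cv2.INTER_CUBIC))
delta([540,89,262])
c=cam("wrist");s=manip.observe();r=R.from_quat(s["ee_rot"]).as_matrix()
print("cam in tool",(c[2]-s["tool_pos"])@r, r.T@c[3], c[0])
E
```

```text
t 1.0 pos [174.997 521.394 252.748] y-heading 1.2469978651962212 tilt [ 0. -0. -1.] j6 -0.21529897349365712
shift cm [-48.361 -29.379  -0.923]
cam in tool [  80.167   -0.943 -132.443] [[-0.001 -0.951 -0.31 ]
 [ 1.    -0.001 -0.   ]
 [-0.    -0.31   0.951]] [[281.602   0.    317.001]
 [  0.    281.602 206.12 ]
 [  0.      0.      1.   ]]
```

View pics/crop.png

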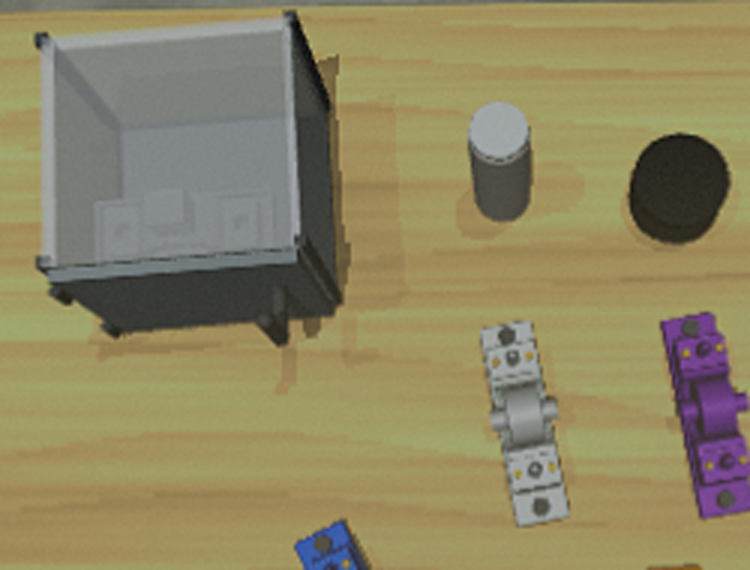

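The crop confirms it: the grey base at crop (525,420) has two dowels and brass pins, and there is no other grey one. Next I approach the handle.

```bash
python3 -m crank '[[0,0,0,-3,-1.84,-0.1,8.8],[0,0,0,-3,-1.84,-0.1,8.8],[0,0,0,-3,-1.84,-0.1,8.8],[0,0,0,-3,-1.84,-0.1,8.8],[0,0,0,-3,-1.84,-0.1,8.8],[0,0,0,-3,-1.84,-0.1,8.8],[0,0,0,-3,-1.84,-0.1,8.8],[0,0,0,-3,-1.84,-0.1,8.8],[0,0,0,-3,-1.84,-0.1,8],[0,0,0,-3,-1.84,-0.1,8]]' 40
python3 -m crank '[[0,0,0,-3,-1.84,0,6],[0,0,0,-3,-1.84,0,6],[0,0,0,-3,-1.84,0,6],[0,0,0,-3,-1.84,0,6],[0,0,0,-3,-1.84,0,6],[0,0,0,-3,-1.84,0,6],[0,0,0,0,0,0,6],[0,0,0,0,0,0,6]]'
python3 - <<'E'
from h import *
s=manip.observe();print(s["time"],s["tool_pos"])
c=cam("wrist");im,d=imaging.grab_frame("wrist");cv2.imwrite("pics/w1.png",im);np.save("w1d.npy",d)
for t,z in [("door_handle",175),("door_hinge",100)]:
    for o in spotter.spot_point("wrist",t)[:2]: print(t,o["p"],o["point"],at_z("wrist",[o["point"]],z,c))
    for o in spotter.silhouettes("wrist",t)[:1]: 
        m=o["mask"];ys,xs=np.nonzero(m);print(m.sum(),xs.min(),xs.max(),ys.min(),ys.max())
        if t=="door_handle":
            P=with_depth("wrist",np.c_[xs,ys],d,c);g=P[(P[:,2]>185)&(P[:,2]<205)];print(len(g),g.mean(0) if len(g) else 0, np.percentile(P,[5,50,95],axis=0))
print("top edge",at_z("top",[[170,158.3],[254,151]],195))
E
```

```text
time: 1.83
tool_pos: [401.7, 250.0, 263.0]
ee_rot: [0.161, 0.987, 0.0, 0.0]
contact_force: [0.4, 0.7, -0.6]
gripper_width: 80.7
gripper_force: 0.0
time: 2.5
tool_pos: [536.9, 88.5, 262.2]
ee_rot: [0.162, 0.987, 0.0, -0.0]
contact_force: [-0.4, 1.1, 0.1]
gripper_width: 59.9
gripper_force: 0.0
2.5 [536.908  88.499 262.236]
door_handle 0.62 [339.6, 259.6] [[581.471  93.167 175.   ]]
15339 323 568 183 308
2078 [613.079 209.527 192.571] [[584.479  83.715  32.8  ]
 [618.38  198.011 141.53 ]
 [627.023 264.055 195.156]]
door_hinge 0.9 [495.3, 205.4] [[614.109 268.838 100.   ]]
15295 323 568 183 308
top edge [[626.454 272.423 195.   ]
 [642.489  67.938 195.   ]]
```

View pics/w1.png

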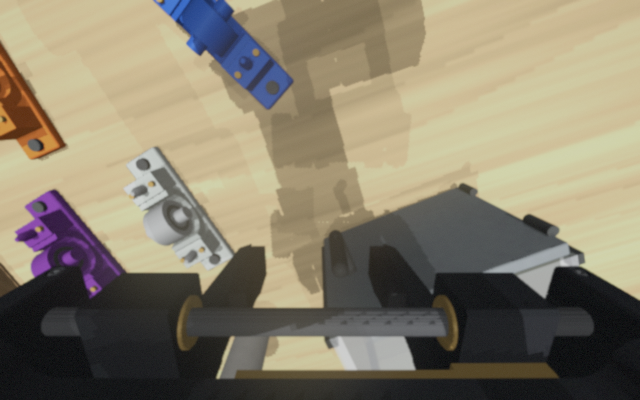

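The wrist view shows the handle bar running from its elbow (335,235) to its top (343,272), and the door to the right of it. I refine the bar's position with depth.

```bash
python3 - <<'E'
from h import *
d=np.load("w1d.npy");c=cam("wrist")
ys,xs=np.mgrid[225:290,320:365];px=np.c_[xs.ravel(),ys.ravel()]
P=with_depth("wrist",px,d,c)
k=(P[:,0]<603)&(P[:,2]>130)
for lo in range(130,210,10):
    g=P[k&(P[:,2]>=lo)&(P[:,2]<lo+10)]
    if len(g):print(lo,len(g),g.mean(0),g.min(0)[:2],g.max(0)[:2])
dt=np.load("topd.npy");ys,xs=np.mgrid[155:190,235:262];P=with_depth("top",np.c_[xs.ravel(),ys.ravel()],dt)
k=(P[:,0]<605)&(P[:,2]>130);g=P[k&(P[:,2]>190)];print("top",k.sum(),g.mean(0),len(g),P[k].mean(0))
delta([582,92,262]); delta([582,92,170])
E
```

```text
130 80 [582.811  96.868 133.726] [572.663  87.257] [602.271 101.733]
140 60 [574.437  94.89  145.082] [572.812  88.419] [579.381 100.847]
150 70 [574.582  94.494 155.319] [572.485  87.168] [579.033 100.899]
160 67 [574.487  95.191 165.027] [572.494  88.397] [579.4   100.865]
170 91 [574.556  94.766 175.163] [572.498  87.299] [580.826 100.882]
180 88 [574.47   95.191 185.295] [572.544  88.427] [579.904 100.993]
190 233 [577.607  94.329 195.521] [572.773  87.194] [585.223 100.939]
top 92 [555.808  71.833 291.952] 29 [574.039  85.352 196.588]
t 2.75 pos [535.715  90.634 263.066] y-heading 1.2485793620388148 tilt [ 0.  0. -1.] j6 -1.2990125399145172
shift cm [-4.347  1.595  0.108]
t 2.75 pos [535.715  90.634 263.066] y-heading 1.2485793620388148 tilt [ 0.  0. -1.] j6 -1.2990125399145172
shift cm [-4.345  1.594  9.308]
```

```bash
python3 -m crank '[[0,0,0,-2.1,0.82,0,6],[0,0,0,-2.07,0.82,0,6],[0,0,0,0,0,2.5,6],[0,0,0,0,0,2.5,6],[0,0,0,0,0,2.5,6],[0,0,0,0,0,1.8,6],[0,0,0,0,0,0,0.5],[0,0,0,0,0,0,0.5],[0,0,0,0,0,0,0.5],[0,0,0,0,0,0,0.5]]' 40
python3 -m crank '[[0,0,0,0,0,0,0.5],[0,0,0,0,0,0,0.5]]'
python3 - <<'E'
from h import *
s=manip.observe();r=R.from_quat(s["ee_rot"]).as_matrix();print(s["tool_pos"])
H=s["tool_pos"][:2]+np.array([32.7,176.7]); print(H)
f=lambda t:np.r_[H+179.7*np.array([np.cos(1.388+np.pi-t),np.sin(1.388+np.pi-t)]),170]
n=15
for i in range(n): print(((f(1.57*(i+1)/n)-f(1.57*i/n))@r/10).round(2))
E
```

```text
time: 3.58
tool_pos: [581.6, 92.1, 171.4]
ee_rot: [0.161, 0.987, 0.0, 0.001]
contact_force: [-0.3, 0.6, 0.1]
gripper_width: 35.3
gripper_force: 0.0
time: 3.75
tool_pos: [581.3, 91.9, 170.6]
ee_rot: [0.161, 0.987, 0.0, 0.001]
contact_force: [-0.1, 0.4, -0.5]
gripper_width: 21.7
gripper_force: 0.0
[581.333  91.902 170.643]
[614.033 268.602]
[ 1.87 -0.17 -0.  ]
[ 1.88  0.03 -0.  ]
[ 1.87  0.23 -0.  ]
[ 1.83  0.42 -0.  ]
[ 1.78  0.61 -0.  ]
[ 1.71  0.79 -0.  ]
[ 1.61  0.97 -0.  ]
[ 1.5   1.13 -0.  ]
[ 1.38  1.28 -0.  ]
[ 1.24  1.42 -0.  ]
[ 1.08  1.54 -0.  ]
[ 0.91  1.64 -0.  ]
[ 0.74  1.73 -0.  ]
[ 0.55  1.8  -0.  ]
[0.36 1.84 0.  ]
```

```bash
python3 -m crank '[[0,0,0,0,0,0,0.5],[0,0,0,0,0,0,0.5],[0,0,0,0,0,0,0.5],[0,0,0,0,0,0,0.5],[0,0,0,1.87,-0.17,0,0.5],[0,0,0,1.88,0.03,0,0.5],[0,0,0,1.87,0.23,0,0.5],[0,0,0,1.83,0.42,0,0.5]]' 40
```

```text
time: 4.42
tool_pos: [512.8, 121.3, 170.2]
ee_rot: [0.162, 0.987, 0.001, 0.002]
contact_force: [10.3, 10.5, -5.2]
gripper_width: 12.7
gripper_force: 40.0
```

```bash
python3 -m crank '[[0,0,0,1.78,0.61,0,0.5],[0,0,0,1.71,0.79,0,0.5],[0,0,0,1.61,0.97,0,0.5],[0,0,0,1.5,1.13,0,0.5],[0,0,0,1.38,1.28,0,0.5],[0,0,0,1.24,1.42,0,0.5]]'
python3 -m crank '[[0,0,0,1.08,1.54,0,0.5],[0,0,0,0.91,1.64,0,0.5],[0,0,0,0.74,1.73,0,0.5],[0,0,0,0.55,1.8,0,0.5],[0,0,0,0.36,1.84,0,0.5],[0,0,0,0,0,0,0.5],[0,0,0,0,0,0,0.5],[0,0,0,0,0,0,0.5]]'
```

```text
time: 4.92
tool_pos: [442.7, 208.2, 170.0]
ee_rot: [0.162, 0.987, -0.001, -0.001]
contact_force: [-3.6, -6.5, 4.9]
gripper_width: 12.6
gripper_force: 40.0
time: 5.58
tool_pos: [435.7, 301.6, 169.7]
ee_rot: [0.161, 0.987, -0.0, -0.002]
contact_force: [-7.2, 0.8, 3.0]
gripper_width: 12.6
gripper_force: 40.0
```

```bash
python3 -m crank '[[0,0,0,0,0,0,2.8],[0,0,0,0,0,0,2.8],[0,0,0,0,0,-1.5,2.8],[0,0,0,0,0,-2.5,2.8],[0,0,0,0,0,-2.5,2.8],[0,0,0,0,0,-2.5,2.8],[0,0,0,0,0,-2.5,4],[0,0,0,0,0,0,6]]'
python3 - <<'E'
from h import *
s=manip.observe();print(s["time"],s["tool_pos"])
im,d=imaging.grab_frame("top");cv2.imwrite("pics/top1.png",im);np.save("top1d.npy",d)
for t,z in [("door_handle",175),("door_hinge",100),("cap",103),("base_seat",50)]:
    for o in spotter.spot_point("top",t)[:2]: print(t,o["p"],o["point"],at_z("top",[o["point"]],z)[0])
delta([525,200,285],0.05)
im,d=imaging.grab_frame("wrist");cv2.imwrite("pics/w2.png",im)
E
```

```text
time: 6.25
tool_pos: [438.5, 301.5, 289.6]
ee_rot: [0.161, 0.987, 0.002, 0.004]
contact_force: [0.3, 0.5, -0.1]
gripper_width: 39.1
gripper_force: 0.0
6.25 [438.494 301.494 289.611]
door_handle 0.95 [157.9, 235.7] [440.578 298.065 175.   ]
door_hinge 0.17 [323.0, 138.7] [704.328 -97.192 100.   ]
cap 0.66 [208.5, 205.3] [525.913 200.829 103.   ]
base_seat 0.91 [392.8, 206.3] [ 528.902 -284.299   50.   ]
base_seat 0.84 [277.9, 278.5] [338.06   23.885  50.   ]
t 6.5 pos [436.868 300.916 283.483] y-heading 1.246882652495308 tilt [-0.002 -0.001 -1.   ] j6 -0.8670081811002324
shift cm [-11.567  -6.762  -0.161]
az 1.196882652495308 then world->tool
```

View pics/top1.png

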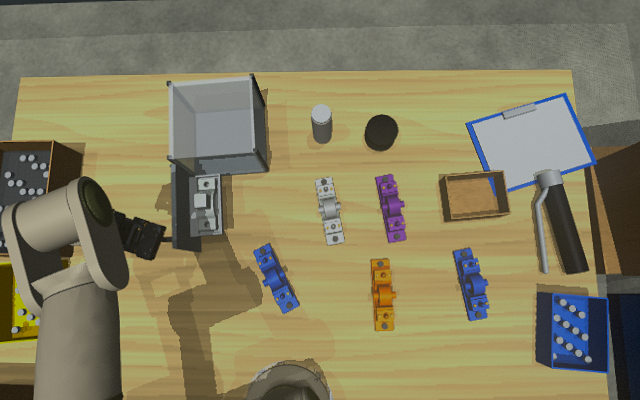

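The door stands open at about 90°, with the cap at (207,203) and its long axis along the door. I move above it, turned so the jaws close along the cap's length.

```bash
python3 -m crank '[[0,0,0,-2.89,-1.69,0,7],[0,0,0,-2.89,-1.69,0,7],[0,0,0,-2.89,-1.69,0,7],[0,0,0,-2.89,-1.69,0,7],[0,0,0.12,0,0,0,7],[0,0,0.12,0,0,0,7],[0,0,0.12,0,0,0,7],[0,0,0.12,0,0,0,7],[0,0,0.12,0,0,0,7]]'
python3 -m crank '[[0,0,0.12,0,0,0,7],[0,0,0.12,0,0,0,7],[0,0,0.12,0,0,0,7],[0,0,0.12,0,0,0,7],[0,0,0.12,0,0,0,7],[0,0,0,0,0,0,7],[0,0,0,0,0,0,7],[0,0,0,0,0,0,7]]'
python3 - <<'E'
from h import *
s=manip.observe();print(s["time"],s["tool_pos"],s["qvel"])
c=cam("wrist");im,d=imaging.grab_frame("wrist");cv2.imwrite("pics/w3.png",im);np.save("w3d.npy",d)
for o in spotter.spot_point("wrist","cap")[:2]: print(o["p"],o["point"],at_z("wrist",[o["point"]],103,c))
o=spotter.silhouettes("wrist","cap")[0];m=o["mask"];np.save("m3.npy",m)
ys,xs=np.nonzero(m);P=with_depth("wrist",np.c_[xs,ys],d,c)
print(m.sum(),np.percentile(P,[2,50,98],axis=0))
g=P[(P[:,2]>168)&(P[:,2]<190)];print("lug",len(g),np.percentile(g,[2,50,98],axis=0))
print(cv2.minAreaRect(g[:,:2].astype(np.float32)))
f=P[(P[:,2]>115)&(P[:,2]<130)];print("feet",len(f),cv2.minAreaRect(f[:,:2].astype(np.float32)),cv2.minAreaRect(P[P[:,2]>112][:,:2].astype(np.float32)))
E
```

```text
time: 7.3
tool_pos: [525.2, 200.1, 283.7]
ee_rot: [0.448, 0.894, -0.001, -0.001]
contact_force: [-0.7, 0.3, -0.4]
gripper_width: 70.0
gripper_force: 0.0
time: 7.97
tool_pos: [525.2, 200.3, 284.3]
ee_rot: [0.689, 0.725, -0.0, -0.0]
contact_force: [-0.1, 0.5, 1.0]
gripper_width: 69.9
gripper_force: 0.0
7.9667 [525.169 200.26  284.31 ] [ 0.002 -0.002 -0.004  0.001  0.001  0.013]
5394 [[464.607 176.438 106.508]
 [526.332 203.536 129.54 ]
 [589.507 222.899 177.518]]
lug 1246 [[511.002 184.726 169.884]
 [527.209 200.265 176.454]
 [543.384 213.917 177.903]]
((527.441162109375, 198.75323486328125), (33.751644134521484, 30.360340118408203), 2.500427722930908)
feet 2474 ((527.0172729492188, 198.44232177734375), (131.24537658691406, 44.647281646728516), 3.6029164791107178) ((525.1610107421875, 227.923095703125), (131.24537658691406, 103.7256088256836), 3.6029164791107178)
```

View pics/w3.png

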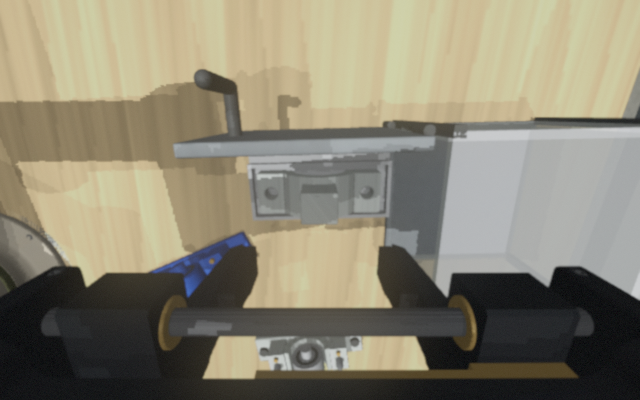

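The view shows the cap clearly at (320,195), its lug top at z≈176. I go down and grasp it.

```bash
python3 -m crank '[[0,0,-0.01,-0.18,0.19,1.5,7],[0,0,0,0,0,2.5,7],[0,0,0,0,0,2.5,7],[0,0,0,0,0,2.5,7],[0,0,0,0,0,2.2,7],[0,0,0,0,0,1.4,7],[0,0,0,0,0,0,7],[0,0,0,0,0,0,2],[0,0,0,0,0,0,2],[0,0,0,0,0,0,2]]' 50
python3 -m crank '[[0,0,0,0,0,0,2],[0,0,0,0,0,0,2],[0,0,0,0,0,0,2],[0,0,0,0,0,0,2]]'
```

```text
time: 8.95
tool_pos: [527.7, 198.7, 160.0]
ee_rot: [0.687, 0.727, 0.001, 0.001]
contact_force: [0.2, -1.3, -0.3]
gripper_width: 52.1
gripper_force: 0.0
time: 9.28
tool_pos: [527.3, 198.6, 159.3]
ee_rot: [0.687, 0.727, 0.0, 0.0]
contact_force: [-1.7, -0.0, 4.0]
gripper_width: 33.8
gripper_force: 50.0
```

```bash
python3 -m crank '[[0,0,0,0,0,-0.8,2],[0,0,0,0,0,-2,2],[0,0,0,0,0,-2.5,2],[0,0,0,0,0,-2.5,2],[0,0,0,0,0,-2.2,2],[0,0,0,0,0,-1,2],[0,0,0,-1.5,0,0,2],[0,0,0,-2.8,0,0,2],[0,0,0,-3.3,0,0,2],[0,0,0,-3.3,0,0,2]]'
python3 -m crank '[[0,0,0,-3.3,0,0,2],[0,0,0,-3.3,0,0,2],[0,0,0,-3.3,0,0,2],[0,0,0,-3.3,0,0,2],[0,0,0,-3.3,0,0,2],[0,0,0,-3.3,0,0,2],[0,0,0,-3.3,0,0,2],[0,0,0,-3,0,0,2],[0,0,0,-1.5,0,0,2],[0,0,0,0,0,0,2]]'
python3 -m crank '[[0,0,0,0,0,0,2],[0,0,0,0,0,0,2]]'
cat > look.py <<'E'
from h import *
import sys
s=manip.observe();print(s["time"],s["tool_pos"],s["contact_force"],s["gripper_force"])
c=cam("wrist");im,d=imaging.grab_frame("wrist");n=sys.argv[1];cv2.imwrite(f"pics/{n}.png",im);np.save(f"{n}d.npy",d)
for o in spotter.spot_point("wrist","base_seat")[:3]: print(o["p"],o["point"],at_z("wrist",[o["point"]],50,c))
for i,o in enumerate(spotter.silhouettes("wrist","base")[:3]):
    m=o["mask"];hsv=cv2.cvtColor(im,cv2.COLOR_BGR2HSV)[m][:,1].mean();ys,xs=np.nonzero(m);P=with_depth("wrist",np.c_[xs,ys],d,c)
    print(i,o["p"],o["point"],"sat",hsv,m.sum())
    if hsv>90: continue
    np.save(f"{n}P.npy",P)
    for lo,hi in ((8,20),(46,53),(8,95)):
        f=P[(P[:,2]>lo)&(P[:,2]<hi)]
        if len(f)>50: print(lo,hi,len(f),f[:,2].mean(),cv2.minAreaRect(f[:,:2].astype(np.float32)))
E
python3 look.py w4
```

```text
time: 10.12
tool_pos: [532.9, 88.9, 268.7]
ee_rot: [0.686, 0.727, -0.0, -0.0]
contact_force: [1.2, 0.0, -4.4]
gripper_width: 33.7
gripper_force: 50.0
time: 10.95
tool_pos: [548.9, -188.6, 268.1]
ee_rot: [0.688, 0.726, -0.0, -0.0]
contact_force: [-0.2, -0.6, -4.0]
gripper_width: 33.7
gripper_force: 50.0
time: 11.12
tool_pos: [549.0, -184.6, 268.7]
ee_rot: [0.686, 0.727, 0.0, -0.0]
contact_force: [-0.2, 0.5, -4.7]
gripper_width: 33.5
gripper_force: 50.0
11.1167 [ 549.017 -184.634  268.722] [-0.237  0.498 -4.687] 49.9946272931993
0.85 [298.3, 120.5] [[ 522.695 -113.155   50.   ]]
0.72 [125.9, 224.4] [[ 296.29  -259.452   50.   ]]
0 0.91 [305.7, 119.3] sat 12.035277921183962 5811
8 20 1235 14.53986753656691 ((526.0003662109375, -114.67179870605469), (189.0113067626953, 50.156131744384766), 10.795053482055664)
46 53 2000 49.933523859312295 ((526.0192260742188, -115.11408996582031), (130.62689208984375, 48.15882110595703), 10.37856388092041)
8 95 5745 45.85889238874381 ((525.990478515625, -114.72699737548828), (189.26173400878906, 59.70186233520508), 7.456232070922852)
1 0.82 [110.7, 11.4] sat 167.90679156908666 2135
2 0.79 [126.0, 357.9] sat 125.83449477351917 574
```

View pics/w4.png

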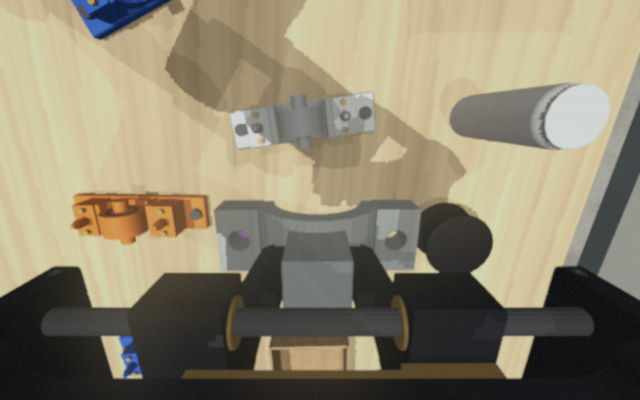

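The grey base shows at (303,120) with its dowels at (257,127) and (346,116). The held cap is level at (317,240). I measure the cap in the hand, then go above the base.

```bash
python3 -m crank '[[0,0,-0.06,0,0,0,2],[0,0,-0.065,0,0,0,2],[0,0,0,0,0,0,2],[0,0,0,0,0,0,2]]'
python3 look.py w5
python3 - <<'E'
from h import *
c=cam("wrist");s=manip.observe();r=R.from_quat(s["ee_rot"]).as_matrix()
d=np.load("w5d.npy");o=spotter.silhouettes("wrist","cap")
for q in o[:2]:
    m=q["mask"];ys,xs=np.nonzero(m);P=(with_depth("wrist",np.c_[xs,ys],d,c)-s["tool_pos"])@r
    print(q["p"],q["point"],m.sum(),np.percentile(P,[2,50,98],axis=0).tolist())
    for lo,hi in((33,42),(-30,-10)):
        f=P[(P[:,2]>lo)&(P[:,2]<hi)]
        if len(f)>50: print(lo,len(f),f[:,2].mean(),cv2.minAreaRect(f[:,:2].astype(np.float32)))
delta([526,-115,200],0.184)
E
```

```text
time: 11.6
tool_pos: [549.2, -185.1, 268.9]
ee_rot: [0.64, 0.768, 0.0, 0.0]
contact_force: [-0.1, -0.6, -4.5]
gripper_width: 33.7
gripper_force: 50.0
11.6 [ 549.173 -185.146  268.899] [-0.083 -0.582 -4.514] 49.99430492520332
0.69 [137.3, 344.4] [[ 318.993 -494.166   50.   ]]
0.65 [306.8, 120.9] [[ 524.355 -116.3     50.   ]]
0.6 [117.3, 201.0] [[ 297.334 -259.161   50.   ]]
0 0.73 [121.4, 350.6] sat 135.9475753604194 763
1 0.72 [310.1, 119.8] sat 11.904803040774015 5788
8 20 1211 14.567646416878056 ((525.896240234375, -114.70079040527344), (188.73756408691406, 49.787330627441406), 10.755133628845215)
46 53 2029 49.952670076165724 ((525.9260864257812, -115.09532165527344), (131.30496215820312, 55.55419158935547), 10.104371070861816)
8 95 5766 46.00036658560708 ((525.94921875, -114.96479034423828), (188.7431640625, 59.30625915527344), 10.719779968261719)
2 0.72 [126.8, 194.9] sat 158.30042918454936 6058
0.61 [318.4, 241.1] 14511 [[-19.47481559846701, -63.515510771652686, -18.001528345893508], [11.565741795489693, -0.18174059457077646, 27.843132344559717], [22.228668802246762, 63.255296268061635, 55.4682794498738]]
33 5353 36.979476558217115 ((-0.05336761474609375, -0.1886444091796875), (132.28839111328125, 45.359107971191406), 89.74613952636719)
-30 3706 -16.695026266981888 ((2.620687484741211, -0.21385574340820312), (26.79214859008789, 63.478694915771484), 0.43714192509651184)
t 11.8 pos [ 549.159 -185.597  268.79 ] y-heading 0.18122548426765994 tilt [ 0. -0. -1.] j6 -0.7112607965356649
shift cm [ 7.362 -1.006  6.879]
az -0.0027745157323399994 then world->tool
```

```bash
python3 -m crank '[[0,0,-0.005,2,-0.4,0,2],[0,0,0,2.8,-0.4,0,2],[0,0,0,2.56,-0.2,0,2],[0,0,0,0,0,2.5,2],[0,0,0,0,0,3,2],[0,0,0,0,0,3,2],[0,0,0,0,0,2.5,2],[0,0,0,0,0,1.4,2],[0,0,0,0,0,0,2],[0,0,0,0,0,0,2]]'
python3 - <<'E'
from h import *
delta([525.9,-114.9,109],0.187)
E
```

```text
time: 12.63
tool_pos: [525.9, -115.4, 144.9]
ee_rot: [0.638, 0.77, -0.0, -0.0]
contact_force: [0.4, 0.3, -3.4]
gripper_width: 33.8
gripper_force: 50.0
t 12.63 pos [ 525.851 -115.357  144.906] y-heading 0.18649531580281883 tilt [-0.  0. -1.] j6 -0.6224847937177127
shift cm [0.043 0.015 3.591]
az -0.0005046841971811933 then world->tool
```

```bash
python3 -m crank '[[0,0,0,0.03,0,0.5,2],[0,0,0,0,0,0.5,2],[0,0,0,0,0,0.4,2],[0,0,0,0,0,0.3,2],[0,0,0,0,0,0.3,2],[0,0,0,0,0,0,2]]'
python3 -m crank '[[0,0,0,0,0,0.3,2],[0,0,0,0,0,0.3,2],[0,0,0,0,0,0.2,2],[0,0,0,0,0,0,2]]'
```

```text
time: 13.13
tool_pos: [525.5, -114.9, 124.3]
ee_rot: [0.638, 0.77, -0.0, -0.0]
contact_force: [-0.1, 0.0, -3.7]
gripper_width: 33.5
gripper_force: 50.0
time: 13.47
tool_pos: [525.5, -114.9, 116.3]
ee_rot: [0.638, 0.77, -0.0, -0.0]
contact_force: [0.6, -0.4, -4.7]
gripper_width: 33.3
gripper_force: 50.0
```

The cap is over the dowels without contact. I continue down and press it shut.

```bash
python3 -m crank '[[0,0,0,0,0,0.2,2],[0,0,0,0,0,0.2,2],[0,0,0,0,0,0.2,2],[0,0,0,0,0,0,2],[0,0,0,0,0,0,2]]' 60
python3 -m crank '[[0,0,0,0,0,0.1,2],[0,0,0,0,0,0.1,2],[0,0,0,0,0,0,2],[0,0,0,0,0,0,2]]'
```

```text
time: 13.88
tool_pos: [525.9, -115.1, 111.7]
ee_rot: [0.638, 0.77, 0.0, 0.001]
contact_force: [-2.4, 0.7, 6.4]
gripper_width: 34.0
gripper_force: 60.0
time: 14.22
tool_pos: [525.9, -115.2, 110.0]
ee_rot: [0.638, 0.77, 0.0, 0.001]
contact_force: [-2.9, 0.4, 9.7]
gripper_width: 33.4
gripper_force: 60.0
```

```bash
python3 -m crank '[[0,0,0,0,0,0.1,2],[0,0,0,0,0,0.1,2],[0,0,0,0,0,0,2],[0,0,0,0,0,0,2]]'
python3 -m crank '[[0,0,0,0,0,0.1,2],[0,0,0,0,0,0,2],[0,0,0,0,0,0,2]]'
```

```text
time: 14.55
tool_pos: [525.9, -115.1, 109.2]
ee_rot: [0.638, 0.77, 0.0, 0.001]
contact_force: [-7.6, 1.3, 20.1]
gripper_width: 33.6
gripper_force: 60.0
time: 14.8
tool_pos: [525.9, -115.1, 109.2]
ee_rot: [0.638, 0.77, 0.0, 0.002]
contact_force: [-10.0, 3.1, 30.4]
gripper_width: 33.4
gripper_force: 60.0
```

The stop is hard: force rises while z holds at 109.2. I check quickly with the scene camera.

```bash
python3 - <<'E'
from h import *
im,d=imaging.grab_frame("scene");cv2.imwrite("pics/fin.png",cv2.resize(im[130:330,180:500],None,fx=2.4,fy=2.4,interpolation=cv2.INTER_CUBIC))
c=cam("wrist");imw,dw=imaging.grab_frame("wrist");s=manip.observe();r=R.from_quat(s["ee_rot"]).as_matrix()
m=spotter.silhouettes("wrist","cap")[0]["mask"];ys,xs=np.nonzero(m);P=with_depth("wrist",np.c_[xs,ys],dw,c)
f=P[(P[:,2]>66)&(P[:,2]<80)];print(len(f),np.median(f[:,2]),cv2.minAreaRect(f[:,:2].astype(np.float32)))
A=np.c_[f[:,:2]-f[:,:2].mean(0),np.ones(len(f))];print("slope",np.linalg.lstsq(A,f[:,2],rcond=None)[0],"tool tilt",r[:,2],s["contact_force"],s["wrist_torque"])
E
```

```text
5836 72.51593779057482 ((525.7229614257812, -114.99128723144531), (131.9168243408203, 45.055015563964844), 10.555187225341797)
slope [-0.001  0.01  72.563] tool tilt [ 0.003 -0.002 -1.   ] [-10.672   3.085  30.183] [ 0.49   2.013 -0.044]
```

View pics/fin.png

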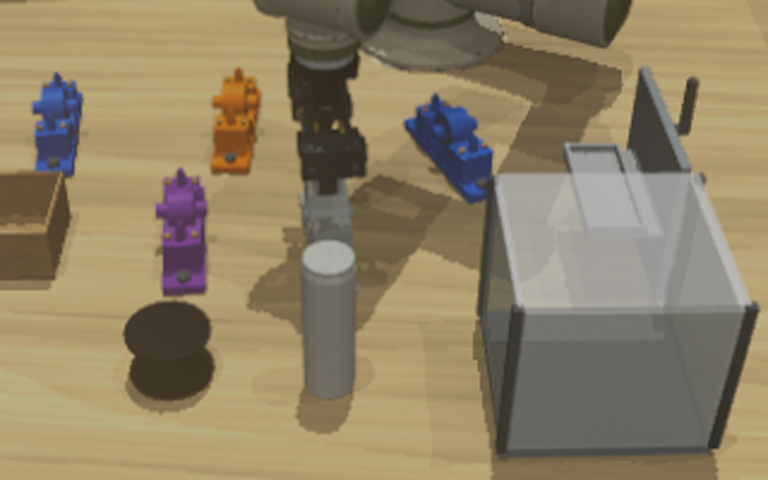

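The door stands open at (665,125) with an empty tray, the bystanders are untouched, and the cap sits level on the base with its foot tops at 72.5 (72 when closed). I hand in.

```bash
python3 -c "
from rig import manip
print(manip.finish_job())"
```

```text
the job is handed in; nothing more can be done
None
```

The job is handed in (no verdict was returned): the door is open at about 90°, the cap is on the dowels and held shut at about 30 N wrist force in a 60 N grip, and the can, spool and box were not touched.

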